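# Brush the trimmings off the board into its catch tray

### The job

Clear the chopping board: hook the half-open catch tray with your fingertips and draw it fully out to its stop, brush all five trimmings (three carrot ends, two lemon ends) off the board's edge into it with the fingers, then push the tray fully home under the board. Do not pick anything up, and leave the garlic bulb standing on the board and the things round it where they are.

Things in the scene. Friction and masses are not known exactly. Their poses are not given: they have to be found in the camera images.
- board: light wooden chopping board, 300 mm (its x) by 230 mm (its y) and 20 mm thick, on a wooden frame with side panels and a back panel; the whole stands firmly and does not move. Its flat top is 75 mm above the worktop, its underside 55 mm. Origin: on the worktop under the board's centre; z up; its -x points to the end where the catch tray slides out
- board_edge (a point): middle of the upper edge of the board's tray end (150 mm from the board's centre along the board's -x, 75 mm above the worktop). The edge runs along the board's y, 115 mm to either side
- tray (a joint): how far the steel catch tray is drawn out along the board's -x, in m: 0 = fully home under the board (its wooden front then closes against the panels), 0.13 = fully out against its stop. It slides with about 1.5 N of friction and stays where it is left; at the start it stands 0.055 to 0.08 out
- tray_front (a point): middle of the top of the tray's wooden front, in its shallow dip; moves with the tray; axes as the board's. The front is 12 mm thick (this point is mid-thickness), 226 mm wide, its top 41 mm above the worktop in the middle 80 mm, 53 mm on either side; it closes the steel tray's open end. Drawn out by d, the clear gap from the board's edge to its inner face is d
- tray_floor (a point): centre of the tray's inner floor, 11 mm above the worktop; moves with the tray. Axes as the board's. Inside, the tray is 243 mm (x) by 186 mm (y); its rim is 50 mm above the worktop, 5 mm below the board's underside. Drawn out fully it gives a mouth 130 mm long in front of the board's edge
- carrot_end_a: a carrot's crown end: an orange dome with short green stubs, 28 mm across and 16 mm high (20 with the stubs), 11 g, lying cut face down on the board. Origin: centre of the cut face; z points from it to the rounded top
- carrot_end_b: a carrot's crown end: an orange dome with short green stubs, 28 mm across and 16 mm high (20 with the stubs), 11 g, lying cut face down on the board. Origin: centre of the cut face; z points from it to the rounded top
- carrot_end_c: a carrot's crown end: an orange dome with short green stubs, 28 mm across and 16 mm high (20 with the stubs), 11 g, lying cut face down on the board. Origin: centre of the cut face; z points from it to the rounded top
- lemon_end_a: the end cut from a lemon: a yellow dome with a small tip, 38 mm across and 18 mm high, 13 g, lying cut face down on the board. Origin: centre of the cut face; z points from it to the tip
- lemon_end_b: the end cut from a lemon: a yellow dome with a small tip, 38 mm across and 18 mm high, 13 g, lying cut face down on the board. Origin: centre of the cut face; z points from it to the tip
- garlic_bulb: whole white-pink garlic bulb, 56 mm across and 56 mm high, standing on the board near its other end, loose; it stays there. Origin: centre of its underside
- salt: salt shaker with a grey cap, 44 mm across, 90 mm high, loose on the worktop. Origin: centre of its underside
- timer: white round kitchen timer, 64 mm across, 58 mm high, loose on the worktop. Origin: centre of its underside
- peeler_tool: small knife-like peeler with a black handle and short steel blade, 170 x 25 x 18 mm, lying loose on the worktop. Origin: centre of its underside

How it is judged:
By the outcome, as a careful person would: the job done as asked, in the order asked, and still so for the second after the job is handed in, with the robot touching nothing.
It also fails if it takes over 69 s, if anything falls off the work surface, if the arm or the gripper's body presses on something with over 40 N, if the wrist force passes 120 N, or if a joint passes its speed limit or range.

### The arm

A 7-joint arm with a two-finger parallel gripper is mounted at the origin on a cart in front of the work surface, level with it; the furniture and walls round the work are solid. World frame = base frame: x ahead of the robot, y to its left, z up, the work surface at z = 0. Lengths are in m, angles in degrees, forces in N, time in s.
With the tool pointing down it reaches from about 0.35 to 0.775 m from the base axis. Payload 3.1 kg.
Tool frame: the origin (TCP) lies on the centre line of the jaws, within the pads' length; the fingertips stand 17 mm ahead of it and the grasp point (between the pads) lies 2 mm behind it (robot.tip_reach is the distance from the TCP to the fingertips, in m); z points along the fingers, y is the line along which they close (so a half turn about z gives the same grasp; the last joint's range is limited). The gripper opens to 85 mm and grips with 20 to 120 N. Pads are 22 mm wide; open, the fingers measure 114 mm over their backs; the gripper's body (76 mm by 85 mm) begins 54 mm behind the grasp point. The pads swing forward as they close: fully open they stand 13 mm farther back than shut.
Start: joints at [-71.431, 17.813, 0.802, 86.603, -0.252, 75.585, -1.558], TCP at [0.197, 0.514, 0.248] pointing down, gripper open.
Joint ranges: [-154.91, 154.91], [-16.99, 109.72], [-72.82, 74.43], [7.12, 147.25], [-82.49, 262.49], [11.32, 116.49], [-174.64, 174.64]. Speed limits (degrees/s): [159.86, 159.86, 180, 180, 180, 180, 180].

### API

Orientations are given as [roll, pitch, yaw] about the fixed x, y, z axes, in that order (R = Rz(yaw) Ry(pitch) Rx(roll)).
In Python, from station import robot, fingers, vision, workorder, recognise gives the robot as it stands. Calls block until the motion is done:
- robot.move_to(position, orientation): joint-space move of the TCP to a pose.
- robot.line_to(position, orientation=None, velocity=0.15, f_stop=None): straight line of the TCP; orientation=None keeps the orientation; velocity is the mean speed in m/s. With f_stop (N) it stops when the force on the tool has changed by that much, and returns True; else False.
- robot.move_j(angles): joint-space move.
- fingers.gripper_to(opening, force=None): opening from 0.0 (shut) to 1.0 (fully open); force is the grip in N (None keeps the last); returns when the fingers have stopped.
- robot.pause(seconds).
- robot.inverse_kinematics(position, orientation): joint angles nearest the present ones, or None.
- vision.grab_frame(name): name is "side" or "top"; returns the picture (420x560x3 uint8, red, green, blue); there is no depth.
- vision.calibration(name): a dict with "mtx" (3x3 intrinsics, pixels), "extrinsics" (4x4, takes a point from world to camera coordinates). Camera axes: x right, y up, looking along -z (the intrinsics and any distortion apply to the point x, -y, -z); pixel columns grow to the right and rows downward; lengths in m; the calibration is good to about 2 mm. A picture is of the moment at which its call begins. calibration takes no time and is no camera call.
A pose or a line that the arm cannot do raises robot.PlanningError and nothing moves.
- workorder.close_job(): hands the job in; it is judged then, once.
Trained networks look in the newest picture that a camera, given by its name, has taken for a name from the list of things; names that differ only in an ending like _2 or _b are one class to them, and where a whole thing is asked for, a point or a joint stands for the part that bears it (a point fixed in the world has none). Each returns a list of dicts, best first, with "p" (0 to 1); they miss things now and then, are a little off and sometimes report something else, mostly with a low value. They report only what shows in the picture. A call takes as long as a camera call.
- recognise(label, camera): "rect" ([centre column, centre row, width, height] in pixels, round what is visible of it).
Readings, each from a call of its own:
- robot.current_time_s(): time.
- robot.current_joint_positions(): joint angles.
- robot.current_dq(): joint speeds.
- robot.current_joint_torque(): joint torques, N m.
- robot.current_tool_pos(): TCP position.
- robot.current_eef_rot(): TCP orientation.
- robot.current_contact_force(): force on the tool from outside, world axes, zero at the start.
- robot.current_torque(): the same for the moment, N m.
- robot.current_finger_gap(): opening from 0.0 (shut) to 1.0 (fully open).
- robot.current_gripper_force(): force on a finger pad.
Only numpy, scipy, OpenCV 4.12 (cv2) and the standard library are available. Lean on these libraries where they do the work, as an engineer would, in place of code of your own. Each camera call takes 0.05 s, during which the arm holds its last target. There are 200 camera calls.

## Working session

There is one attempt and no reset: what is moved stays moved. The work goes in short steps, each a Python script; the robot and the scene stay as the last script left them, time stands still between calls to the robot, and variables do not carry over. Pictures are saved under pics/ and viewed, at most 10 in all, crops included, and the job is handed in when it is done.

```bash
ls; mkdir -p pics; python3 - <<'E'
from station import robot, fingers, vision, workorder, recognise
import cv2
for n in("top","side"):
    im=vision.grab_frame(n); cv2.imwrite(f"pics/{n}0.png",im[:,:,::-1])
    c=vision.calibration(n); print(n,c)
    for l in("board","tray_front","carrot_end_a","lemon_end_a","garlic_bulb","salt","timer","peeler_tool"):
        print(l,[(round(d["p"],2),[round(float(v)) for v in d["rect"]]) for d in recognise(l,n)])
print(robot.current_time_s(),robot.current_eef_rot())
E
```

```text
pics
top {'mtx': array([[466.85328691,   0.        , 277.28817377],
       [  0.        , 466.85328691, 203.79495574],
       [  0.        ,   0.        ,   1.        ]]), 'extrinsics': array([[ 0.02042331, -0.99976979,  0.00657632,  0.07838735],
       [ 0.98774818,  0.02119473,  0.15461018, -0.53830781],
       [-0.15471397,  0.00333809,  0.98795366, -1.28666892],
       [ 0.        ,  0.        ,  0.        ,  1.        ]])}
board [(0.56, [262, 194, 144, 107])]
tray_front [(0.86, [315, 211, 42, 78]), (0.52, [414, 227, 21, 19])]
carrot_end_a [(0.6, [249, 179, 10, 9]), (0.54, [290, 179, 10, 10])]
lemon_end_a [(0.59, [282, 198, 15, 14]), (0.45, [248, 205, 17, 14])]
garlic_bulb [(0.78, [213, 178, 14, 18]), (0.64, [261, 194, 148, 108])]
salt [(0.58, [414, 229, 21, 13])]
timer [(0.83, [410, 265, 24, 24])]
peeler_tool [(0.94, [148, 206, 22, 58]), (0.44, [262, 195, 143, 107])]
side {'mtx': array([[491.57482357,   0.        , 284.81160438],
       [  0.        , 491.57482357, 211.08971734],
       [  0.        ,   0.        ,   1.        ]]), 'extrinsics': array([[ 0.89018118, -0.45492609,  0.02489417, -0.43176764],
       [ 0.20803795,  0.45447584,  0.86612466, -0.19070485],
       [-0.4053365 , -0.76582894,  0.49920773, -1.40319868],
       [ 0.        ,  0.        ,  0.        ,  1.        ]])}
board [(0.84, [289, 210, 92, 73])]
tray_front [(0.66, [299, 232, 68, 30])]
carrot_end_a [(0.49, [294, 191, 10, 8])]
lemon_end_a [(0.37, [271, 194, 11, 7])]
garlic_bulb [(0.66, [280, 173, 14, 12])]
salt [(0.94, [329, 280, 14, 30])]
timer [(0.85, [297, 294, 25, 27])]
peeler_tool [(0.72, [291, 204, 5, 8]), (0.54, [231, 182, 22, 10])]
0.9 [1.79997877e+02 2.43387885e-03 1.59042325e+02]
```

```bash
python3 - <<'E'
import cv2
im=cv2.imread("pics/top0.png"); cv2.imwrite("pics/t1.png",cv2.resize(im[130:270,170:370],None,fx=4,fy=4,interpolation=cv2.INTER_CUBIC))
cv2.imwrite("pics/s1.png",cv2.resize(cv2.imread("pics/side0.png")[150:320,200:400],None,fx=3.5,fy=3.5,interpolation=cv2.INTER_CUBIC))
E
```

```text
(no output)
```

View pics/t1.png

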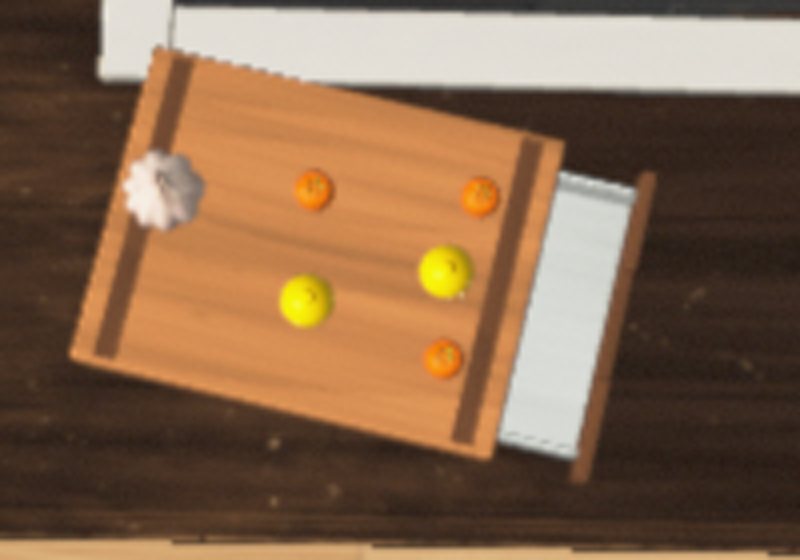

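View pics/s1.png

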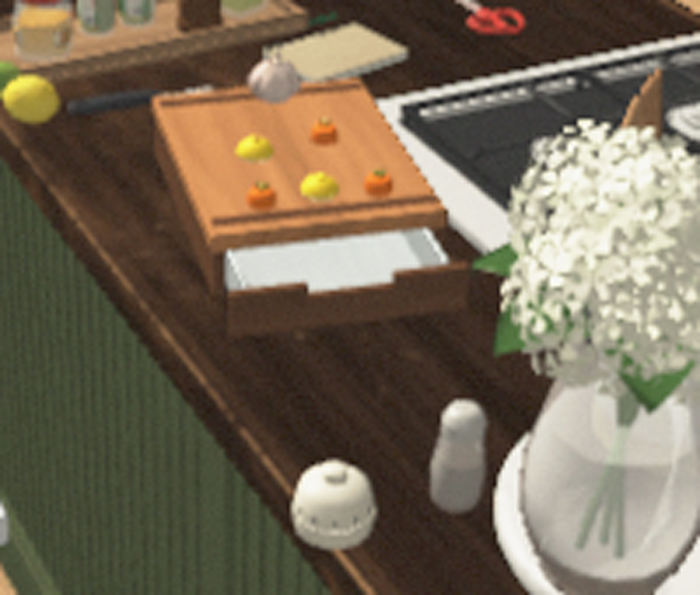

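View pics/top0.png

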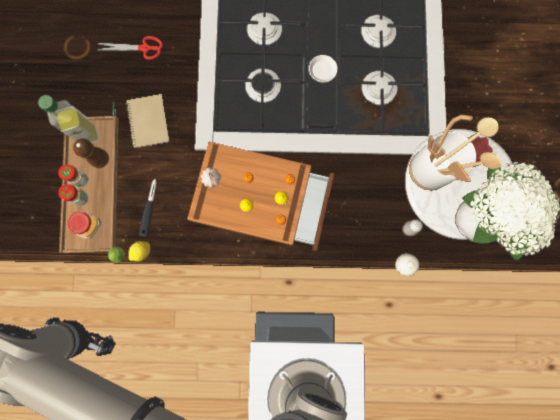

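```bash
cat > h.py <<'E'
import numpy as np, cv2
from station import robot, fingers, vision, workorder, recognise
def ray(px,z,cam="top"):
    c=vision.calibration(cam); K=c["mtx"]; E=c["extrinsics"]
    d=np.linalg.inv(K)@np.array([px[0],px[1],1.]); d=np.array([d[0],-d[1],-d[2]])
    R=E[:3,:3]; o=-R.T@E[:3,3]; w=R.T@d
    return (o+w*(z-o[2])/w[2])
crop=lambda p:(170+(p[0]+.5)/4-.5,130+(p[1]+.5)/4-.5)
E
cat > m.py <<'E'
from h import *
C=[ray(crop(p),.075)[:2] for p in [(160,47),(563,143),(492,460),(72,357)]]
print(np.round(C,4)); 
print("len",[np.round(np.linalg.norm(C[i]-C[(i+1)%4]),4) for i in range(4)])
bc=np.mean(C,0); ex=(C[0]+C[3]-C[1]-C[2]); a1=np.arctan2(ex[1],ex[0])
ey=(C[0]+C[1]-C[2]-C[3]); a2=np.arctan2(-ey[0],ey[1])
print(bc,np.degrees([a1,a2]))
a=a1
# decide y sign: x=ex, y=z cross x
R=np.array([[np.cos(a),-np.sin(a)],[np.sin(a),np.cos(a)]])
for n,p,z in [("garlic",(163,190),.105),("cA",(314,190),.085),("cB",(480,197),.085),("cC",(443,358),.085),("lA",(306,300),.084),("lB",(446,270),.084),("tf1",(648,172),.053),("tf2",(582,482),.053)]:
    w=ray(crop(p),z)[:2]; print(n,np.round(w,4),np.round(R.T@(w-bc),4))
for n,p in[("salt",(414,229)),("timer",(407,265))]: w=ray(p,.05)[:2];print(n,w,R.T@(w-bc))
E
python3 m.py
```

```text
[[ 0.7059  0.2848]
 [ 0.6426 -0.001 ]
 [ 0.4192  0.0455]
 [ 0.484   0.3359]]
len [np.float64(0.2927), np.float64(0.2282), np.float64(0.2975), np.float64(0.2278)]
[0.56291251 0.16630083] [  77.46120306 -102.35677262]
garlic [0.5964 0.274 ] [ 0.1124 -0.0093]
cA [0.6029 0.1722] [ 0.0145 -0.0378]
cB [0.6005 0.057 ] [-0.0986 -0.0604]
cC [0.4875 0.0805] [-0.1002  0.055 ]
lA [0.5258 0.1755] [0.0009 0.0383]
lB [0.5488 0.0796] [-0.0877 -0.005 ]
tf1 [ 0.6281 -0.0634] [-0.2101 -0.1135]
tf2 [ 0.4067 -0.0181] [-0.2139  0.1124]
salt [ 0.47183162 -0.29569993] [-0.4707554  -0.01139212]
timer [ 0.37107135 -0.27374007] [-0.47119443  0.09173244]
```

```bash
cat >> h.py <<'E'
BC=np.array([.5629,.1663]); A=np.radians(77.55)
RB=np.array([[np.cos(A),-np.sin(A)],[np.sin(A),np.cos(A)]])
def B(x,y,ztip):   # board xy and fingertip height -> world TCP
    w=BC+RB@np.array([x,y]); return [float(w[0]),float(w[1]),float(ztip+robot.tip_reach)]
ORI=[180,0,-102.45]
E
python3 - <<'E'
from h import *
print(robot.tip_reach)
for yw in(77.55,-102.45):
  for p in[(-.178,0,.15),(-.178,0,.025),(-.285,0,.025),(-.33,0,.025),(.05,-.04,.08),(.04,.04,.08),(-.19,.06,.08),(-.19,-.06,.08)]:
    q=robot.inverse_kinematics(B(*p),[180,0,yw]); print(yw,p,None if q is None else np.round(q))
E
```

```text
0.017
77.55 (-0.178, 0, 0.15) [-33.  22.  42.  99. -16.  65.   1.]
77.55 (-0.178, 0, 0.025) [-28.  31.  36. 106. -23.  50.   7.]
77.55 (-0.285, 0, 0.025) [-27.  35.  52. 108. -34.  54.  29.]
77.55 (-0.33, 0, 0.025) [-26.  39.  59. 108. -40.  57.  39.]
77.55 (0.05, -0.04, 0.08) [-39.  38.  30.  83. -20.  65. -18.]
77.55 (0.04, 0.04, 0.08) [-44.  30.  29.  95. -16.  59. -22.]
77.55 (-0.19, 0.06, 0.08) [-35.  20.  41. 113. -16.  53.   2.]
77.55 (-0.19, -0.06, 0.08) [-27.  34.  42.  95. -25.  62.  10.]
-102.45 (-0.178, 0, 0.15) [-20.  19.  24.  98.  -8.  64. 174.]
-102.45 (-0.178, 0, 0.025) [ 42.  43. -62. 104.  44.  61. 130.]
-102.45 (-0.285, 0, 0.025) [ -34.   42.   64.  109.  -44.   59. -143.]
-102.45 (-0.33, 0, 0.025) [ -29.   42.   64.  108.  -45.   60. -138.]
-102.45 (0.05, -0.04, 0.08) [-20.  35.  -1.  82.   0.  63. 147.]
-102.45 (0.04, 0.04, 0.08) [-24.  28.   0.  95.  -0.  58. 144.]
-102.45 (-0.19, 0.06, 0.08) [ 46.  29. -62. 110.  30.  59. 139.]
-102.45 (-0.19, -0.06, 0.08) [ 40.  44. -62.  92.  41.  70. 138.]
```

```bash
sed -i 's/ORI=.*/ORI=[180,0,77.55]/' h.py; python3 - <<'E'
from h import *
fingers.gripper_to(0.0)
robot.move_to(B(-.178,0,.15),ORI)
im=vision.grab_frame("side"); cv2.imwrite("pics/s2.png",cv2.resize(im[120:290,200:400],None,fx=3.5,fy=3.5))
F0=robot.current_contact_force()
print(robot.current_time_s(),F0)
hit=robot.line_to(B(-.178,0,.025),velocity=.1,f_stop=6)
print(hit,robot.current_tool_pos(),robot.current_contact_force())
if not hit:
    hit=robot.line_to(B(-.285,0,.025),velocity=.07,f_stop=8)
    p=np.array(robot.current_tool_pos()); print(hit,p,RB.T@(p[:2]-BC),robot.current_contact_force())
print(robot.current_time_s())
im=vision.grab_frame("top"); cv2.imwrite("pics/t3.png",cv2.resize(im[130:270,200:400],None,fx=4,fy=4))
E
```

```text
3.9333 [0.60807863 0.84906114 0.17680367]
False [ 0.52519516 -0.00756613  0.04267557] [0.51030307 0.35460828 0.00985415]
True [ 0.50525441 -0.09404461  0.04179272] [-2.66650150e-01  1.62972721e-04] [0.5139478  0.15027363 0.24685841]
6.4917
```

View pics/t3.png

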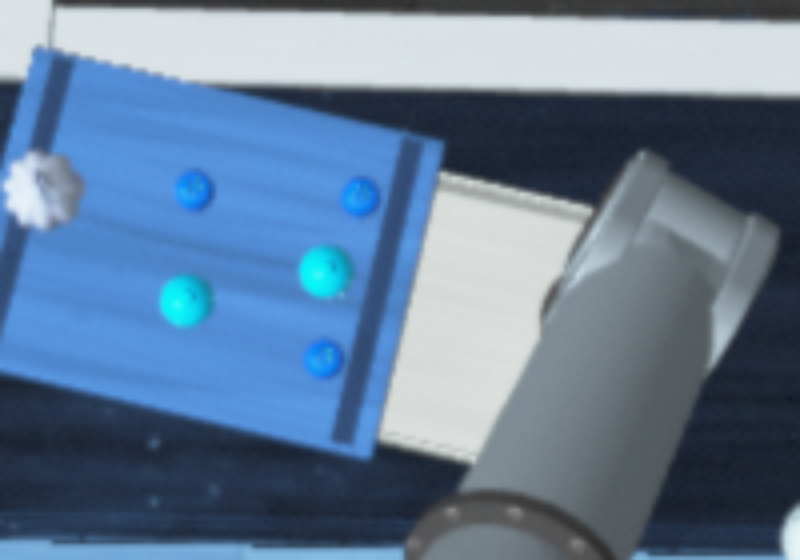

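```bash
cat >> h.py <<'E'
def sweep(x,y,z,clear=.036,end=-.172,touch=False):
    s=x+clear
    robot.move_to(B(s,y,.125),ORI)
    if touch:
        hit=robot.line_to(B(s,y,.085),velocity=.15)
        hit=robot.line_to(B(s,y,.068),velocity=.03,f_stop=3)
        zt=robot.current_tool_pos()[2]-robot.tip_reach; print("touch",hit,zt); z=zt+.003
    robot.line_to(B(s,y,z),velocity=.15)
    hit=robot.line_to(B(end,y,z),velocity=.11,f_stop=25); print("sweep",hit)
    robot.line_to(B(end,y,.125),velocity=.25)
    return z
E
python3 - <<'E'
from h import *
print(robot.line_to(B(-.285,0,.025),velocity=.05,f_stop=12))
p=np.array(robot.current_tool_pos()); print(RB.T@(p[:2]-BC))
robot.line_to(B(-.245,0,.025),velocity=.15)
robot.line_to(B(-.245,0,.125),velocity=.25)
fingers.gripper_to(0.19); print(robot.current_finger_gap(),robot.current_time_s())
z=sweep(-.099,-.060,.078,touch=True)
robot.move_to(B(.04,.04,.22),ORI)
print(z,robot.current_time_s(),robot.tip_reach)
im=vision.grab_frame("top"); cv2.imwrite("pics/t4.png",cv2.resize(im[130:270,200:400,::-1],None,fx=4,fy=4))
im=vision.grab_frame("side"); cv2.imwrite("pics/s4.png",cv2.resize(im[150:320,200:400,::-1],None,fx=3.5,fy=3.5))
E
```

```text
True
[-0.2666512  0.0010679]
0.18534267165617746 7.9417
touch True 0.07547221154228136
sweep False
0.07847221154228136 12.2917 0.017
```

View pics/s4.png

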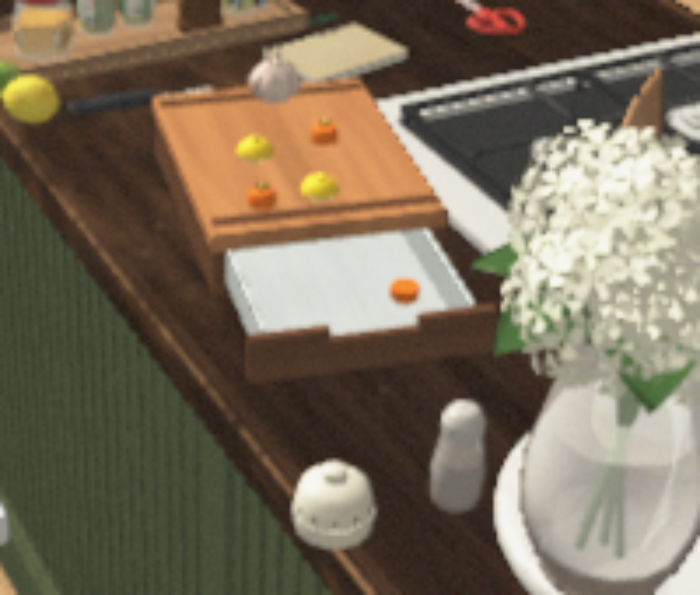

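Tray is at its stop and the first carrot end lies in the tray at (404,290) of the crop. Four pieces are left on the board, not moved. The sweep works, so I'll do the rest.

```bash
python3 - <<'E'
from h import *
z=.0782
sweep(-.088,-.005,z,clear=.041)
sweep(-.100,.055,z)
sweep(.0145,-.038,z)
sweep(.001,.038,z,clear=.041)
fingers.gripper_to(0.0)
robot.move_to(B(-.335,0,.14),ORI)
robot.line_to(B(-.335,0,.06),velocity=.25)
print(robot.current_time_s())
im=vision.grab_frame("top"); a=cv2.resize(im[130:270,200:340,::-1],(400,400))
im=vision.grab_frame("side"); b=cv2.resize(im[160:280,235:355,::-1],(400,400))
cv2.imwrite("pics/c5.png",np.hstack([a,b]))
E
```

```text
sweep False
sweep False
sweep False
sweep False
26.7417
```

View pics/c5.png

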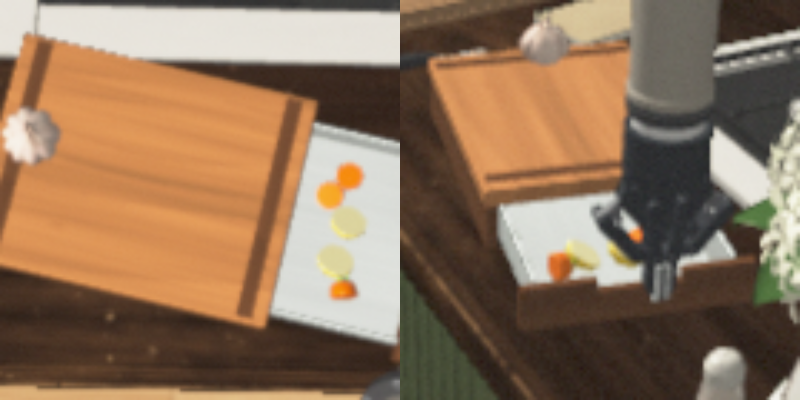

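All five trimmings are in the tray (left view, around column 340, rows 175–290), the board is clear, and the garlic at (30,135) is unmoved. Next I push the tray home.

```bash
python3 - <<'E'
from h import *
P=lambda:(RB.T@(np.array(robot.current_tool_pos())[:2]-BC)).round(4)
print(robot.line_to(B(-.335,0,.024),velocity=.15,f_stop=6))
print(robot.line_to(B(-.19,0,.024),velocity=.07,f_stop=10),P())
print(robot.line_to(B(-.160,0,.024),velocity=.04,f_stop=10),P())
print(robot.line_to(B(-.160,0,.024),velocity=.03,f_stop=15),P())
robot.line_to(B(-.26,0,.024),velocity=.2)
robot.line_to(B(-.30,0,.16),velocity=.25)
robot.move_to(B(-.42,.0,.24),ORI)
print(robot.current_time_s())
im=vision.grab_frame("top"); a=cv2.resize(im[130:270,200:340,::-1],(400,400))
im=vision.grab_frame("side"); b=cv2.resize(im[150:300,225:375,::-1],(400,400))
cv2.imwrite("pics/c6.png",np.hstack([a,b]))
E
```

```text
False
False [-1.9e-01 -1.0e-04]
True [-0.1705  0.0004]
True [-0.1706  0.0013]
32.3333
```

View pics/c6.png

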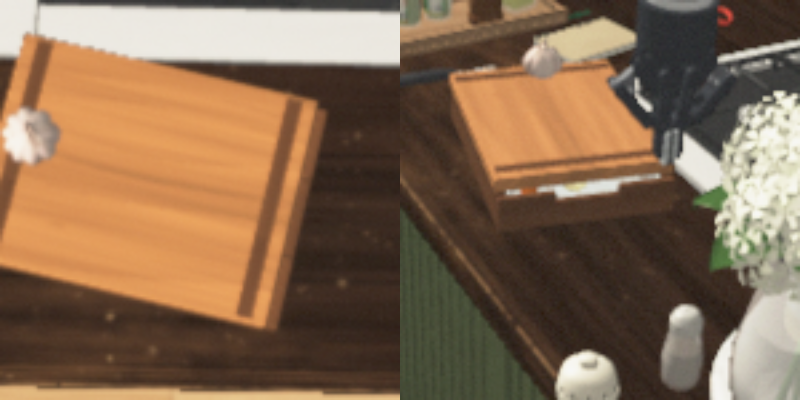

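```bash
python3 -c "
from h import *
print(workorder.close_job())"
```

```text
the job is handed in; nothing more can be done
None
```

I drew the tray out to its stop, brushed all five trimmings into it and pushed it fully home; the garlic and the things round it stayed put, and I handed the job in at about 32 s.

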